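# Tip the bottle stand to its draining angle and pin it

### The job

Swing the bottle cradle by its orange handle until the handle stands straight up, so that the amber bottle tips over to drain. Then take the blue-handled pin from the wooden rack (not the red or green one), push it fully home, upright, in the hole of the stand's guide plate so that it locks the cradle, and let go of it.

Things in the scene. Friction and masses are not known exactly. Their poses are not given: they have to be found in the camera images.
- cradle (a joint): Tilt of the bottle cradle on its level axle: 0 when the handle stands straight up and the drum's notch is under the pin hole; positive when it leans to the stand's -x side (roughly to the robot). Travel -0.25 to 1.15 rad, starts 0.55 to 0.95. Stiff: stays where left, takes about 5 N at the handle. The drum blocks the pin unless within about 0.12 of 0.
- tilt_handle (a point): Middle of the orange handle bar, 16 mm thick, 78 mm long, level, along the stand's y; 130 mm from the axle. A flat lever joins the bar's end 45 mm from here on the stand's -y side, so the bar is free to grip from above. Own axes: z from axle to bar, y along the bar.
- pin_centre (a point): Mid-height of the blue pin, 95 mm tall, 110 g, upright in a wood rack 58 mm high with a red and a green pin, 62 mm apart in a row, any order. Bottom up: shank 16 mm thick, 50 mm long, all in the rack, lower 18 mm tapered to 4 mm; collar 40 x 5 mm on the rack; blue handle 24 mm thick, 40 mm tall: grip it 32 mm above this point. z up, x along the row.
- lock_hole (a point): Centre of the mouth of the 24 mm pin hole in the top of the aluminium guide plate (70 x 74 x 12 mm, top 208 mm above the bench), over the drum with the yellow-edged notch. Stand's axes: z up, y along the axle to the handle (250 mm on), x roughly away from the robot. Axle 78 mm below. Pin home: collar on the plate, pin centre 2.5 mm below this point.
There are look-alikes about, which are no part of the job. What is shaped like the part that bears pin_centre but purple or yellow is not meant.

How it is judged:
On the way:
1. the cradle is swung so that its handle stands straight up (within 0.2 rad) (value of joint cradle between -0.2 and 0.2 rad), for 0.2 s.
At the end, for the whole second after the job is handed in: The cradle is at rest with its handle straight up within 0.2 rad, and the blue-handled pin stands in the guide plate's hole, upright within 0.17 rad, within 12 mm of the hole's centre and pushed home to within 9.5 mm of its collar lying on the plate (all of step 1 and horizontal distance between pin_centre and lock_hole below 0.012 m and z of pin_centre in the frame of lock_hole below 0.007 m and angle between pin_centre's own z axis and vertical below 0.17 rad and velocity of joint cradle between -0.05 and 0.05 rad/s); the robot touches nothing.
It also fails if it takes over 56 s, if anything falls off the work surface, if the arm or the gripper's body presses on something with over 40 N, if the wrist force passes 120 N, or if a joint passes its speed limit or range.

### The arm

A 7-joint arm with a two-finger parallel gripper is mounted at the origin on the work surface. World frame = base frame: x ahead of the robot, y to its left, z up, the work surface at z = 0. Lengths are in m, angles in rad, forces in N, time in s.
With the tool pointing down it reaches from about 0.4 to 0.925 m from the base axis. Payload 5.6 kg.
Tool frame: the origin (TCP) lies on the centre line of the jaws, within the pads' length; the fingertips stand 8 mm ahead of it and the grasp point (between the pads) lies 11 mm behind it; z points along the fingers, y is the line along which they close (so a half turn about z gives the same grasp; the last joint's range is limited). The gripper opens to 85 mm and grips with 20 to 120 N. Pads are 22 mm wide; open, the fingers measure 114 mm over their backs; the gripper's body (76 mm by 85 mm) begins 54 mm behind the grasp point. The pads swing forward as they close: fully open they stand 13 mm farther back than shut.
Start: joints at [1.184, 0.468, -0.012, 1.603, 0.006, 1.071, -0.056], TCP at [0.219, -0.612, 0.239] pointing down, gripper open.
Joint ranges: [-2.53, 2.53], [-0.31, 2.02], [-1.57, 1.55], [0.28, 2.44], [-1.29, 4.43], [0.15, 1.84], [-2.92, 2.92]. Speed limits (rad/s): [2.57, 2.57, 3.14, 3.14, 3.14, 3.14, 3.14].

### API

Orientations are given as a unit quaternion [w, x, y, z].
In Python, from rig import * gives the robot as it stands. The module is installed in compiled form; this text tells all that it offers.
- The arm moves only by the tool step_arm, never from a script. Its argument "moves" is text: rows parted by semicolons, each of 7 numbers parted by spaces: the closure, from 0 (fully open) to 1 (shut), then the shift along the tool's x, y, z in cm, then the turn, a rotation vector about the tool's x, y, z in degrees. A call has 1 to 10 rows; each row shifts and turns the commanded pose from where the row before left it, along the tool's axes as they then stand; what a row does not reach is not made up. A row lasts 1/10 s, in which the tool goes at most 50 mm and 8.59 degrees, less where a joint would pass 70% of its speed; a pose out of reach is approached as far as the arm can. A call is refused whole if a number of a shift passes 5 or a number of a turn 8.59, either way. A call with a gripper value outside its range is refused whole. The fingers move at their own pace and stop on an object; "grip_force" is the grip in N (left out, the last holds). Time passes only in rows, so rows that do not move let the fingers close. It gives the time, the measured TCP pose, the force, the opening and the grip force at its end, in the units of the state.
- observe(): the state, without advancing time (a new reading comes with each control period).
- camera(name): name is "scene" or "top"; returns a dict with "color" (420x560x3 uint8, red, green, blue), "depth" (420x560 float32, m along the optical axis (not along the pixel's ray), 0 where there is no reading), "fx", "fy", "cx", "cy" (pixels), "k1" (the pictures are not rectified: a ray, as slopes to the right and down, at radius r is drawn at 1 + k1 r^2 times it, then the intrinsics apply), "R" (3x3) and "t" (3): a world point X has camera coordinates R X + t. Camera axes: x right, y down, z forward; pixel columns grow to the right and rows downward; lengths in m; the calibration is good to about 2 mm. A picture is of the moment at which its call begins.
- finish_job(): hands the job in; it is judged then, once.
The state is a dict: "time": time; "joints": joint angles; "joint_velocities": joint speeds; "joint_efforts": joint torques, N m; "tcp_pos": TCP position; "eef_rot": TCP orientation; "wrist_force": force on the tool from outside, world axes, zero at the start; "moment": the same for the moment, N m; "width": finger opening in m; "grasp_force": force on a finger pad.
Only numpy, scipy, OpenCV 4.12 (cv2) and the standard library are available. Lean on these libraries where they do the work, as an engineer would, in place of code of your own. Each camera call takes 0.05 s, during which the arm holds its last target. There are 200 camera calls.

## Working session

There is one attempt and no reset: what is moved stays moved. The work goes in short steps, Python scripts to look and compute and a tool call to move; the robot and the scene stay as the last step left them, time stands still between calls to the robot, and variables do not carry over. Pictures are saved under pics/ and viewed, at most 10 in all, crops included, and the job is handed in when it is done.

Besides the shell and the picture viewer there is one more tool, called after "Call:" as name(argument=value, ...), one argument or row to a line, values as JSON. step_arm: Moves the arm, as the interface text tells. Its arguments: {"type":"object","properties":{"moves":{"type":"string"},"grip_force":{"type":"number"}},"required":["moves"]}

```bash
mkdir -p pics
cat > h.py <<'E'
from rig import *
import numpy as np, cv2
def save(n,f):
    c=camera(n); cv2.imwrite('pics/'+f,c['color'][:,:,::-1]); np.savez('pics/'+f[:-4],**c); return c
def ray(c,u,v):
    x=(u-c['cx'])/c['fx'];y=(v-c['cy'])/c['fy'];a,b=x,y
    for _ in range(10):
        s=1+c['k1']*(a*a+b*b);a,b=x/s,y/s
    return np.array([a,b,1.0])
def dep(c,u,v):
    d=c['depth'][int(round(v)),int(round(u))]; return c['R'].T@(ray(c,u,v)*d-c['t'])
def plane(c,u,v,z):
    o=-c['R'].T@c['t'];d=c['R'].T@ray(c,u,v);return o+d*(z-o[2])/d[2]
def cloud(c):
    H,W=c['depth'].shape
    v,u=np.mgrid[:H,:W];x=(u-c['cx'])/c['fx'];y=(v-c['cy'])/c['fy'];a,b=x,y
    for _ in range(10):
        s=1+c['k1']*(a*a+b*b);a,b=x/s,y/s
    P=np.stack([a,b,np.ones_like(a)],-1)*c['depth'][...,None]
    return (P-c['t'])@c['R']
E
python3 - <<'E'
from h import *
a=save('scene','s0.png');b=save('top','t0.png')
for c in(a,b):print(-c['R'].T@c['t'],c['fx'],c['k1'])
o=observe();print(o['time'],o['tcp_pos'],o['eef_rot'],o['width'])
E
```

```text
[0.90193126 0.56043281 0.60928009] 395.3846866076881 -0.0024348488444594445
[ 0.36523878 -0.06274337  1.41101869] 521.6037607666519 -0.03450259067682452
0.1 [ 0.21887772 -0.61152951  0.2384357 ] [-7.62894838e-04  9.85265607e-01  1.71029431e-01 -1.86188079e-04] 0.08556530940146453
```

View pics/s0.png

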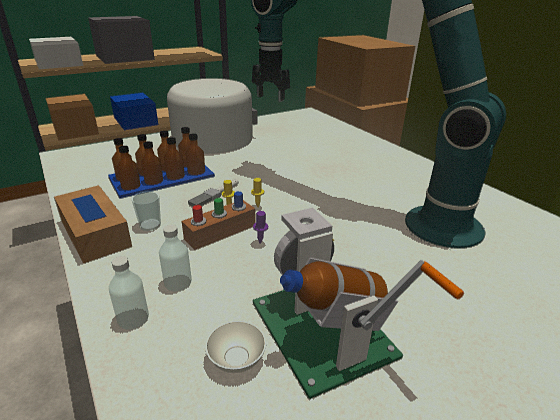

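View pics/t0.png

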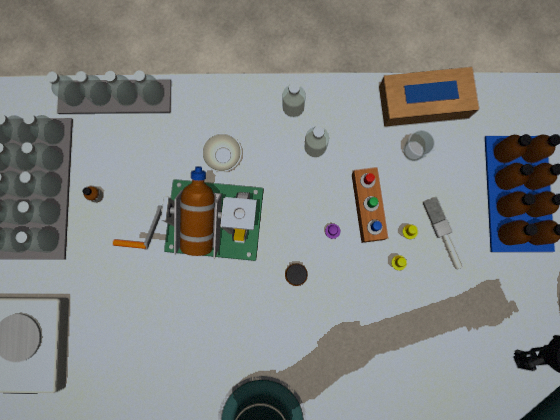

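Scene view: orange handle at (441,279), guide plate at (307,222), and a rack with red (197,213), green (219,206) and blue (238,199) pins. Top view: handle (129,243), plate hole (239,213), rack red (369,179), green (373,202), blue (376,227).

Candidates for the blue pin: blue rack pin (376,227), purple pin (332,231), yellow pins (410,230) and (399,262), blue bottle cap (198,173), red and green pins. I choose the rack pin at (376,227) and will check it in a crop.

Run:
```python
from h import *
a=dict(np.load('pics/s0.npz'));b=dict(np.load('pics/t0.npz'))
def mask(c,lo,hi,roi):
    h=cv2.cvtColor(c['color'],cv2.COLOR_RGB2HSV);m=cv2.inRange(h,lo,hi);z=np.zeros_like(m);x0,x1,y0,y1=roi;z[y0:y1,x0:x1]=m[y0:y1,x0:x1];return z>0
for n,c,rois in(('s',a,dict(orange=(415,475,250,305),blue=(228,250,185,212),green=(208,228,193,216),red=(188,206,200,222))),('t',b,dict(orange=(105,148,230,256),blue=(362,392,214,240),green=(360,388,190,214),red=(355,385,168,190)))):
  P=cloud(c)
  for k,r in rois.items():
    lo,hi=dict(orange=((5,150,90),(20,255,255)),blue=((100,100,50),(125,255,255)),green=((45,80,40),(85,255,255)),red=((0,150,60),(180,255,255)))[k]
    m=mask(c,lo,hi,r);q=P[m];q=q[c['depth'][m]>0];vu=np.argwhere(m);
    print(n,k,m.sum(),vu.mean(0)[::-1],'med',np.median(q,0).round(4),'lo',np.percentile(q,3,0).round(4),'hi',np.percentile(q,97,0).round(4))
    if k=='orange':
      l=cv2.fitLine(q.astype(np.float32),cv2.DIST_HUBER,0,.01,.01).ravel();print(l); s=(q-l[3:])@l[:3];print(np.percentile(s,[1,99]))
# plate: points near z .208 in both
for c in(a,b):
  P=cloud(c);m=(abs(P[...,2]-.208)<.006)&(P[...,0]>.3)&(P[...,0]<.75)&(P[...,1]>-.2)&(P[...,1]<.35)
  n,l,st,ce=cv2.connectedComponentsWithStats(m.astype(np.uint8))
  for i in range(1,n):
    if st[i,4]>150:
      q=P[l==i];r=cv2.minAreaRect(q[:,:2].astype(np.float32));print('plate',st[i],q[:,2].mean(),r)
print(plane(b,239,213,.208),plane(a,306.5,220,.208))
x=cv2.resize(b['color'][150:270,90:400,::-1],None,fx=2.5,fy=2.5,interpolation=cv2.INTER_CUBIC);cv2.imwrite('pics/c1.png',x)
```

```text
s orange 413 [442.38014528 279.88135593] med [0.4529 0.3037 0.222 ] lo [0.4443 0.2648 0.2163] hi [0.4589 0.3354 0.2244]
[ 0.09325422  0.99534774 -0.02421733  0.45257002  0.30456075  0.22195733]
[-0.04220567  0.03120122]
s blue 108 [238.         198.51851852] med [ 0.5059 -0.285   0.0883] lo [ 0.4942 -0.3001  0.0661] hi [ 0.514  -0.2803  0.1024]
s green 135 [218.31851852 205.6       ] med [ 0.5672 -0.2774  0.0887] lo [ 0.555  -0.2936  0.0675] hi [ 0.5753 -0.2723  0.103 ]
s red 132 [196.91666667 213.32575758] med [ 0.6288 -0.2717  0.0838] lo [ 0.5958 -0.3096  0.0561] hi [ 0.6426 -0.2656  0.1031]
t orange 190 [128.67368421 243.67894737] med [0.4487 0.2947 0.2234] lo [0.4417 0.2603 0.2177] hi [0.4579 0.33   0.2286]
[ 0.10669038  0.994225   -0.01156931  0.44931093  0.29537204  0.2233887 ]
[-0.0366218   0.03654509]
t blue 74 [376.56756757 225.5       ] med [ 0.5026 -0.2943  0.1033] lo [ 0.4926 -0.3046  0.0893] hi [ 0.5134 -0.2849  0.1094]
t green 80 [372.675 201.775] med [ 0.5626 -0.2862  0.103 ] lo [ 0.5536 -0.2963  0.0735] hi [ 0.5749 -0.2764  0.1071]
t red 343 [367.0058309  178.51895044] med [ 0.6291 -0.2779  0.0599] lo [ 0.603  -0.3084  0.054 ] hi [ 0.656  -0.2494  0.1062]
plate [282 208  50  29 827] 0.20658163283965328 ((0.5208475589752197, 0.04590119048953056), (0.07753103226423264, 0.07189749926328659), 83.52144622802734)
plate [222 197  35  33 870] 0.20849620160786045 ((0.5224105715751648, 0.04383692517876625), (0.07433587312698364, 0.07052598893642426), 84.42840576171875)
[0.52152346 0.04354199 0.208     ] [0.52056703 0.04737425 0.208     ]
```

View pics/c1.png

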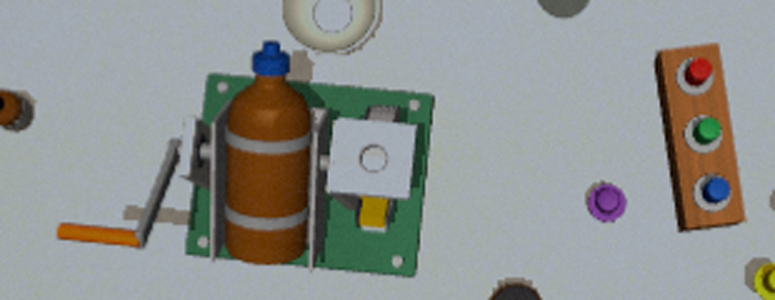

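The crop shows the blue pin at the rack's near end at crop (716,190), clearly apart from the purple pin at (606,200). Heights, radius (0.13 m) and plate size agree with the description. Tilt is about 0.82 and stand yaw about -0.1. Now I turn and rise.

Call:
step_arm(
  moves="0 0 0 -2 0 0 -8.1;0 0 0 -2 0 0 -8.1;0 0 0 -2 0 0 -8.1;0 0 0 -2 0 0 -8.1;0 0 0 -2 0 0 -8.1;0 0 0 -2 0 0 -8.1;0 0 0 -1 0 0 -8;0 0 0 -1 0 0 -8",
  grip_force=30,
)

```text
time: 0.9
tcp_pos: [0.2189, -0.6119, 0.3796]
eef_rot: [-0.0, 0.74, 0.673, 0.0]
wrist_force: [0.7, 0.3, -0.5]
width: 0.0856
grasp_force: 0.0
```

```bash
cat >> h.py <<'E'
from scipy.spatial.transform import Rotation as Ro
def go(T,th=None):
    o=observe();q=o['eef_rot'];R=Ro.from_quat([q[1],q[2],q[3],q[0]]).as_matrix()
    print('t',round(o['time'],2),'tcp',np.round(o['tcp_pos'],4),'theta',np.degrees(np.arctan2(R[1,0],R[0,0])).round(2),'tilt',R[:,2].round(3),'F',np.round(o['wrist_force'],1),'w',round(o['width'],4))
    for t in T: print(t,'delta cm',(R.T@(np.array(t)-o['tcp_pos'])*100).round(2))
    print('j',np.round(o['joints'],2))
E
python3 -c "
from h import *
go([(.45,-.35,.36),(.45,.297,.36),(.45,.297,.21)])"
```

```text
t 0.9 tcp [ 0.2189 -0.6119  0.3796] theta 84.62 tilt [-0.  0. -1.] F [ 0.7  0.3 -0.5] w 0.0856
(0.45, -0.35, 0.36) delta cm [28.24 20.55  1.96]
(0.45, 0.297, 0.36) delta cm [92.65 14.48  1.98]
(0.45, 0.297, 0.21) delta cm [92.65 14.48 16.98]
j [ 1.34  0.39 -0.23  1.41  0.09  1.35  1.01]
```

Call:
step_arm(
  moves="0 4 2.9 0 0 0 0;0 4 2.9 0 0 0 0;0 4 2.9 0 0 0 0;0 4 2.9 0 0 0 0;0 4 2.9 0 0 0 0;0 4 2.9 0 0 0 0;0 4 2.9 0 0 0 0;0.3 4.9 -0.4 0 0 0 0;0.3 4.9 -0.4 0 0 0 0;0.3 4.9 -0.4 0 0 0 0",
)

```text
time: 1.9
tcp_pos: [0.4513, -0.2039, 0.3787]
eef_rot: [-0.0, 0.741, 0.671, -0.0]
wrist_force: [0.4, -0.3, 0.9]
width: 0.0597
grasp_force: 0.0
```

Call:
step_arm(
  moves="0.3 4.9 -0.5 0 0 0 0;0.3 4.9 -0.5 0 0 0 0;0.3 4.9 -0.5 0 0 0 0;0.3 4.9 -0.5 0 0 0 0;0.3 4.9 -0.5 0 0 0 0;0.3 4.9 -0.5 0 0 0 0;0.3 4.9 -0.5 0 0 0 0;0.3 4.9 -0.5 0 0 0 0;0.3 4.9 -0.5 0 0 0 0;0.3 3 -0.2 0 0 0 0",
)

```text
time: 2.9
tcp_pos: [0.4503, 0.2709, 0.3792]
eef_rot: [-0.001, 0.74, 0.672, 0.0]
wrist_force: [0.3, 0.4, 0.2]
width: 0.0595
grasp_force: 0.0
```

```bash
python3 -c "
from h import *
go([(.45,.297,.30),(.45,.297,.208)])"
```

```text
t 2.9 tcp [0.4503 0.2709 0.3792] theta 84.51 tilt [-0.001  0.001 -1.   ] F [0.3 0.4 0.2] w 0.0595
(0.45, 0.297, 0.3) delta cm [ 2.58 -0.27  7.92]
(0.45, 0.297, 0.208) delta cm [ 2.57 -0.26 17.12]
j [ 0.15  0.25 -0.89  1.68  0.2   1.3  -0.88]
```

Call:
step_arm(
  moves="0.3 2.6 -0.3 3 0 0 0;0.3 0 0 4.5 0 0 0;0.3 0 0 4.5 0 0 0;0.3 0 0 3.5 0 0 0;0.3 0 0 1.4 0 0 0;0.3 0 0 0 0 0 0;1 0 0 0 0 0 0;1 0 0 0 0 0 0;1 0 0 0 0 0 0;1 0 0 0 0 0 0",
)

```text
time: 3.9
tcp_pos: [0.4488, 0.2945, 0.2118]
eef_rot: [-0.001, 0.741, 0.671, -0.001]
wrist_force: [-9.1, -0.7, 7.5]
width: 0.0143
grasp_force: 30.8
```

Run:
```python
from h import *
go([(.546,.294,.25)])
a=save('top','t1.png')
h=cv2.cvtColor(a['color'],cv2.COLOR_RGB2HSV)
cv2.imwrite('pics/c2.png',cv2.resize(save('scene','s1.png')['color'][200:400,260:520,::-1],None,fx=2.5,fy=2.5))
```

```text
t 3.9 tcp [0.4488 0.2945 0.2118] theta 84.36 tilt [-0.003 -0.    -1.   ] F [-9.1 -0.7  7.5] w 0.0143
(0.546, 0.294, 0.25) delta cm [ 0.91  9.67 -3.84]
j [ 0.01  0.45 -0.82  1.87  0.38  1.   -1.07]
```

View pics/c2.png

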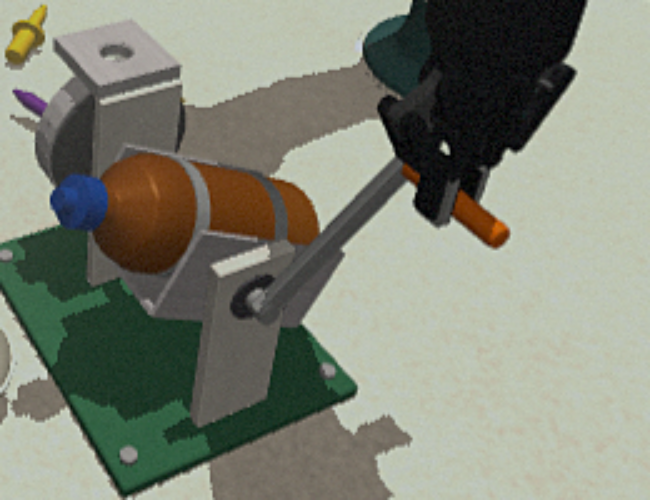

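The bar sits between the pads. I swing along the arc now.

Call:
step_arm(
  moves="1 0 0.77 -0.78 0 0 0;1 0 0.82 -0.71 0 0 0;1 0 0.88 -0.65 0 0 0;1 0 0.94 -0.57 0 0 0;1 0 0.97 -0.49 0 0 0;1 0 0 0 0 0 0",
)

```text
time: 4.6
tcp_pos: [0.4916, 0.2906, 0.2453]
eef_rot: [-0.001, 0.741, 0.671, -0.002]
wrist_force: [-13.8, -3.8, 18.9]
width: 0.0148
grasp_force: 30.8
```

Call:
step_arm(
  moves="1 0 1.01 -0.5 0 0 0;1 0 1.05 -0.4 0 0 0;1 0 1.08 -0.3 0 0 0;1 0 1.08 -0.15 0 0 0;1 0 1.09 -0.05 0 0 0;1 0 0.2 0 0 0 0;1 0 0 0 0 0 0",
)

```text
time: 5.3
tcp_pos: [0.5487, 0.2851, 0.2589]
eef_rot: [-0.001, 0.741, 0.671, 0.001]
wrist_force: [-4.9, 0.1, 7.3]
width: 0.0145
grasp_force: 30.6
```

Run:
```python
from h import *
go([(.546,.294,.25)])
b=save('top','t2.png');c=save('scene','s2.png')
for c in (b,c):
  P=cloud(c);h=cv2.cvtColor(c['color'],cv2.COLOR_RGB2HSV)
  m=(cv2.inRange(h,(5,150,60),(20,255,255))>0)&(P[...,2]>.2)&(P[...,1]>.24)&(P[...,1]<.36)&(c['depth']>0)
  q=P[m];print(m.sum(),np.median(q,0),np.percentile(q,[3,97],0))
cv2.imwrite('pics/c3.png',cv2.resize(c['color'][180:380,240:500,::-1],None,fx=2.5,fy=2.5))
```

```text
t 5.3 tcp [0.5487 0.2851 0.2589] theta 84.32 tilt [-0.     0.002 -1.   ] F [-4.9  0.1  7.3] w 0.0145
(0.546, 0.294, 0.25) delta cm [ 0.86 -0.36  0.89]
j [ 0.03  0.53 -0.79  1.63  0.4   1.15 -0.95]
7 [0.5484392  0.24979264 0.26696939] [[0.54679704 0.24716284 0.26398086]
 [0.55064442 0.25313079 0.26992729]]
327 [0.55444339 0.30979676 0.26428668] [[0.54619474 0.2577318  0.25678236]
 [0.55947624 0.32580172 0.26808449]]
```

View pics/c3.png

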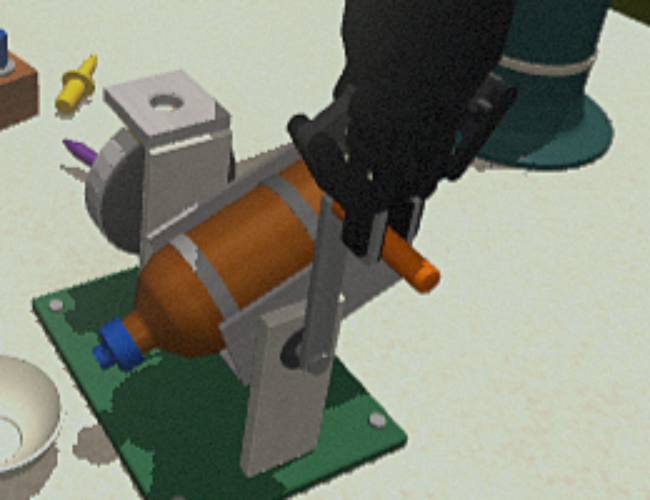

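The lever stands upright, bar end at crop (428,275), and bar x matches the axle (tilt about -0.03). I release and go to the pin.

Call:
step_arm(
  moves="0.3 0 0 0 0 0 0;0.3 0 0 0 0 0 0;0.3 0 0 0 0 0 0;0.3 0 0 -2 0 0 0;0.3 0 0 -4 0 0 0;0.3 0 0 -4 0 0 0;0.3 -2 0 -2 0 0 0;0.3 -4.9 0.1 0 0 0 0;0.3 -4.9 0.1 0 0 0 0;0.3 -4.9 0.1 0 0 0 0",
)

```text
time: 6.4
tcp_pos: [0.5358, 0.1153, 0.3764]
eef_rot: [0.0, 0.741, 0.671, 0.0]
wrist_force: [0.8, -0.5, 0.5]
width: 0.0596
grasp_force: 0.0
```

Call:
step_arm(
  moves="0.3 -4.9 0.1 0 0 0 0;0.3 -4.9 0.1 0 0 0 0;0.3 -4.9 0.1 0 0 0 0;0.3 -4.9 0.1 0 0 0 0;0.3 -4.9 0.1 0 0 0 0;0.3 -4.9 0.1 0 0 0 0;0.3 -4.9 0.1 0 0 0 0;0.3 -4.9 0.1 0 0 0 0;0.3 -2 0 0 0 0 0;0.3 0 0 0 0 0 8.5",
)

```text
time: 7.4
tcp_pos: [0.5015, -0.2983, 0.3753]
eef_rot: [-0.0, 0.792, 0.61, -0.0]
wrist_force: [0.3, 0.0, -0.7]
width: 0.0596
grasp_force: 0.0
```

Call:
step_arm(
  moves="0.3 0 0 0 0 0 8.5;0.3 0 0 0 0 0 8.5;0.3 0 0 0 0 0 8.5;0.3 0 0 0 0 0 8.5;0.3 0 0 0 0 0 8.5;0.3 0 0 0 0 0 8.5;0.3 0 0 0 0 0 8.5;0.3 0 0 0 0 0 8.5;0.3 0 0 0 0 0 0",
)

```text
time: 8.3
tcp_pos: [0.5032, -0.2931, 0.3763]
eef_rot: [0.0, 0.998, 0.068, 0.0]
wrist_force: [-0.1, 0.1, -0.0]
width: 0.0597
grasp_force: 0.0
```

Run:
```python
from h import *
go([(.502,-.294,.15),(.502,-.294,.079)])
c=save('scene','s3.png');save('top','t3.png')
P=cloud(c);h=cv2.cvtColor(c['color'],cv2.COLOR_RGB2HSV)
m=(cv2.inRange(h,(5,150,60),(20,255,255))>0)&(P[...,2]>.2)&(P[...,1]>.24)&(P[...,1]<.36)&(c['depth']>0)
q=P[m];print(m.sum(),np.median(q,0),np.percentile(q,[3,97],0))
m=(cv2.inRange(h,(100,100,50),(125,255,255))>0)&(np.abs(P[...,:2]-[.502,-.294]).max(-1)<.04);q=P[m];print(m.sum(),np.median(q,0))
```

```text
t 8.3 tcp [ 0.5032 -0.2931  0.3763] theta 7.81 tilt [ 0. -0. -1.] F [-0.1  0.1 -0. ] w 0.0597
(0.502, -0.294, 0.15) delta cm [-0.13  0.07 22.63]
(0.502, -0.294, 0.079) delta cm [-0.13  0.07 29.73]
j [ 0.8   0.28 -0.42  1.58  0.12  1.31 -1.07]
578 [0.55298183 0.29352681 0.26461191] [[0.54396756 0.25345741 0.25688668]
 [0.55883663 0.32553241 0.26749517]]
100 [ 0.50694025 -0.28526369  0.0876078 ]
```

Call:
step_arm(
  moves="0.3 -0.1 0.1 4.9 0 0 0;0.3 0 0 4.9 0 0 0;0.3 0 0 4.9 0 0 0;0.3 0 0 4.9 0 0 0;0.3 0 0 4 0 0 0;0.3 0 0 3 0 0 0;0.3 0 0 2 0 0 0;0.3 0 0 1 0 0 0;0.3 0 0 0 0 0 0",
)

```text
time: 9.3
tcp_pos: [0.5016, -0.2943, 0.0791]
eef_rot: [-0.001, 0.998, 0.069, -0.001]
wrist_force: [0.5, -0.2, 0.3]
width: 0.0596
grasp_force: 0.0
```

Call:
step_arm(
  moves="1 0 0 0 0 0 0;1 0 0 0 0 0 0;1 0 0 0 0 0 0;1 0 0 0 0 0 0;1 0 0 0 0 0 0",
  grip_force=60,
)

```text
time: 9.8
tcp_pos: [0.5032, -0.2952, 0.0819]
eef_rot: [0.001, 0.998, 0.068, 0.001]
wrist_force: [-0.6, 0.0, 6.6]
width: 0.0223
grasp_force: 58.9
```

Call:
step_arm(
  moves="1 0 0 -1 0 0 0;1 0 0 -2 0 0 0;1 0 0 -4 0 0 0;1 0 0 -4.9 0 0 0;1 0 0 -4.9 0 0 0;1 0 0 -4.9 0 0 0;1 0 0 -3 0 0 0;1 0 0 0 0 0 0",
)

```text
time: 10.6
tcp_pos: [0.5041, -0.2954, 0.3334]
eef_rot: [0.003, 0.998, 0.068, 0.004]
wrist_force: [0.5, -0.4, -1.3]
width: 0.0222
grasp_force: 58.9
```

Run:
```python
from h import *
go([(.521,.045,.34)])
c=save('scene','s4.png')
cv2.imwrite('pics/c4.png',cv2.resize(c['color'][60:260,140:340,::-1],None,fx=3,fy=3))
```

```text
t 10.6 tcp [ 0.5041 -0.2954  0.3334] theta 7.81 tilt [ 0.008 -0.006 -1.   ] F [ 0.5 -0.4 -1.3] w 0.0222
(0.521, 0.045, 0.34) delta cm [  6.3  -33.49  -0.84]
j [ 0.81  0.31 -0.42  1.64  0.14  1.21 -1.08]
```

View pics/c4.png

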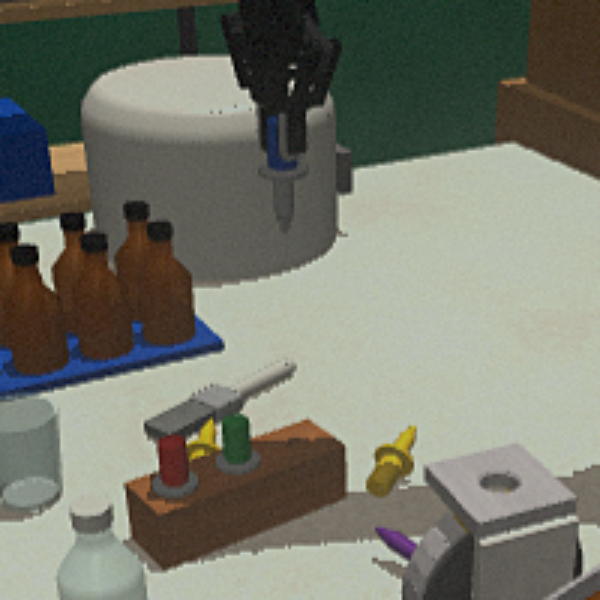

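The pin is held upright: collar at crop (283,172), tip at (284,230). Moving it above the hole.

Call:
step_arm(
  moves="1 0.79 -4.19 0 0 0 0;1 0.79 -4.19 0 0 0 0;1 0.79 -4.19 0 0 0 0;1 0.79 -4.19 0 0 0 0;1 0.79 -4.19 0 0 0 0;1 0.79 -4.19 0 0 0 0;1 0.79 -4.19 0 0 0 0;1 0.79 -4.19 0 0 0 0;1 0 0 2.5 0 0 0;1 0 0 1 0 0 0",
)

```text
time: 11.65
tcp_pos: [0.5172, 0.0467, 0.2893]
eef_rot: [0.0, 0.998, 0.07, -0.003]
wrist_force: [-0.9, -0.8, -1.5]
width: 0.0224
grasp_force: 59.1
```

Run:
```python
from h import *
go([(.521,.045,.30)])
c=save('scene','s5.png')
cv2.imwrite('pics/c5.png',cv2.resize(c['color'][140:260,230:380,::-1],None,fx=5,fy=5,interpolation=cv2.INTER_CUBIC))
```

```text
t 11.65 tcp [0.5172 0.0467 0.2893] theta 7.97 tilt [-0.005 -0.001 -1.   ] F [-0.9 -0.8 -1.5] w 0.0224
(0.521, 0.045, 0.3) delta cm [ 0.34  0.22 -1.07]
j [ 0.37  0.26 -0.62  1.83  0.17  1.11 -1.74]
```

View pics/c5.png

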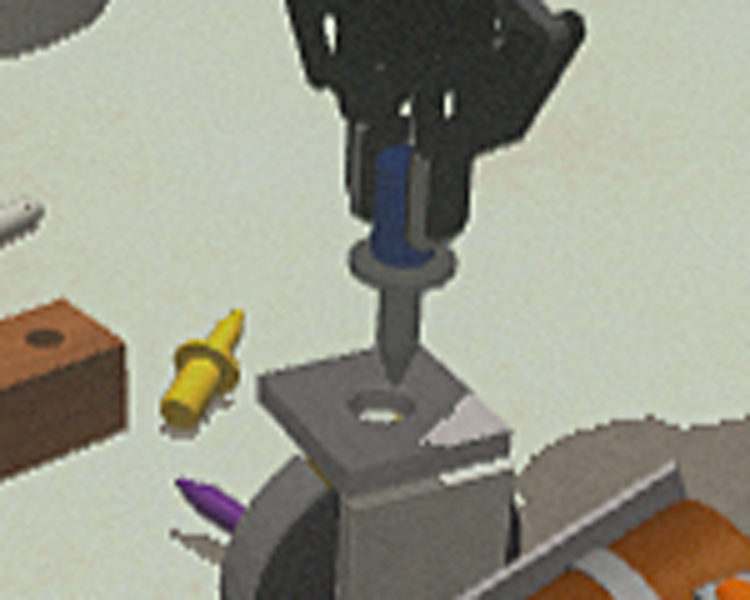

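The picture shows the pin just above the plate: tip at crop (398,383), hole centre at (382,406). I work out the remaining offset in the same camera so calibration bias cancels.

Run:
```python
from h import *
c=dict(np.load('pics/s5.npz'))
f=lambda x,y:(230+(x+.5)/5-.5,140+(y+.5)/5-.5)
H=plane(c,*f(382,406),.208)
for z in(.212,.2155,.219):
  T=plane(c,*f(398,383),z);print(z,H,T,H-T)
# tip depth and shank line check
for p in((398,375),(399,350),(399,330),(399,300)):print(dep(c,*f(*p)))
# image slope of a world vertical at pin
def proj(X):
  q=c['R']@X+c['t'];a=q[:2]/q[2];s=1+c['k1']*(a@a);return (np.array([c['cx'],c['cy']])+s*a*[c['fx'],c['fy']]-[230,140])*5
for z in(.21,.24,.265,.31):print(z,proj(np.array([.517,.0467,z])))
R=Ro.from_euler('z',0)
d=H-plane(c,*f(398,383),.2155);th=np.radians(7.97);print('tool dx dy cm',100*(d[0]*np.cos(th)+d[1]*np.sin(th)),100*(d[0]*np.sin(th)-d[1]*np.cos(th)))
```

```text
0.212 [0.52301615 0.04924312 0.208     ] [0.51208792 0.04384033 0.212     ] [ 0.01092822  0.00540278 -0.004     ]
0.2155 [0.52301615 0.04924312 0.208     ] [0.51552241 0.04839146 0.2155    ] [ 0.00749374  0.00085165 -0.0075    ]
0.219 [0.52301615 0.04924312 0.208     ] [0.51895689 0.0529426  0.219     ] [ 0.00405926 -0.00369948 -0.011     ]
[0.51682061 0.04978495 0.22019787]
[0.51976969 0.05330548 0.23387642]
[0.52108505 0.05425619 0.24334463]
[0.52173946 0.05395043 0.25606745]
0.21 [389.46381788 392.25703507]
0.24 [393.80616401 324.16648118]
0.265 [397.56423346 265.22634894]
0.31 [404.6711509  153.73526395]
tool dx dy cm 0.7539442920188903 0.019561479676797083
```

Call:
step_arm(
  moves="1 0.6 0.1 0 0 0 0;1 0 0 0 0 0 0;1 0 0 0.8 0 0 0;1 0 0 0.8 0 0 0;1 0 0 0.5 0 0 0;1 0 0 0 0 0 0",
)

```text
time: 12.3
tcp_pos: [0.5248, 0.0455, 0.2702]
eef_rot: [0.0, 0.998, 0.068, -0.001]
wrist_force: [-0.4, 0.0, -0.5]
width: 0.0223
grasp_force: 59.1
```

Call:
step_arm(
  moves="1 0 0 0.5 0 0 0;1 0 0 0.5 0 0 0;1 0 0 0.5 0 0 0;1 0 0 0.5 0 0 0;1 0 0 0 0 0 0",
)

```text
time: 12.8
tcp_pos: [0.5249, 0.0456, 0.2504]
eef_rot: [-0.0, 0.998, 0.068, -0.001]
wrist_force: [-0.5, 0.2, -0.5]
width: 0.022
grasp_force: 59.1
```

Call:
step_arm(
  moves="1 0 0 0.5 0 0 0;1 0 0 0.5 0 0 0;1 0 0 0.3 0 0 0;1 0 0 0.3 0 0 0;1 0 0 0.2 0 0 0;1 0 0 0.2 0 0 0;1 0 0 0 0 0 0",
)

```text
time: 13.5
tcp_pos: [0.5254, 0.0458, 0.2319]
eef_rot: [0.0, 0.998, 0.068, -0.0]
wrist_force: [-1.7, -0.8, 4.4]
width: 0.0223
grasp_force: 59.8
```

Call:
step_arm(
  moves="1 0 0 0.1 0 0 0;1 0 0 0 0 0 0;0.6 0 0 -0.1 0 0 0;0.6 0 0 0 0 0 0;0.4 0 0 0 0 0 0;0.4 0 0 0 0 0 0;0.4 0 0 -1 0 0 0;0.4 0 0 -3 0 0 0;0.4 0 0 -4 0 0 0;0.4 0 0 -4 0 0 0",
)

```text
time: 14.5
tcp_pos: [0.5251, 0.0459, 0.3531]
eef_rot: [-0.0, 0.998, 0.068, -0.0]
wrist_force: [0.6, -0.0, -0.8]
width: 0.0516
grasp_force: 0.0
```

Run:
```python
from h import *
go([])
c=save('scene','s6.png');P=cloud(c);h=cv2.cvtColor(c['color'],cv2.COLOR_RGB2HSV)
m=(cv2.inRange(h,(100,100,40),(125,255,255))>0)&(np.abs(P[...,:2]-[.523,.047]).max(-1)<.04)&(P[...,2]>.19);q=P[m];print(m.sum(),np.median(q,0),np.percentile(q,[3,97],0))
m=(cv2.inRange(h,(5,150,60),(20,255,255))>0)&(P[...,2]>.2)&(P[...,1]>.24)&(P[...,1]<.36);q=P[m];print(np.median(q,0))
cv2.imwrite('pics/c6.png',cv2.resize(c['color'][140:340,230:490,::-1],None,fx=3,fy=3,interpolation=cv2.INTER_CUBIC))
```

```text
t 14.5 tcp [0.5251 0.0459 0.3531] theta 7.82 tilt [-0.  0. -1.] F [ 0.6 -0.  -0.8] w 0.0516
j [ 0.39  0.22 -0.63  1.73  0.14  1.24 -1.71]
175 [0.52965113 0.05287141 0.24089507] [[0.5174966  0.03968698 0.21664215]
 [0.53644988 0.05769458 0.25256611]]
[0.55301835 0.29343163 0.2644881 ]
```

View pics/c6.png

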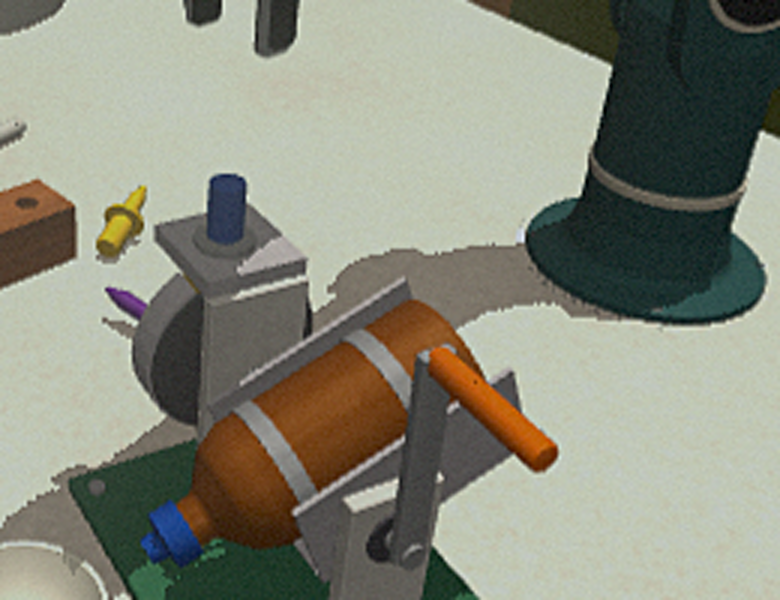

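The pin stands upright with its collar on the plate at crop (224,240), handle top at z = 0.253 as expected. The lever is upright and the gripper is clear.

```bash
python3 -c "
from rig import *
print(finish_job())"
```

```text
the job is handed in; nothing more can be done
None
```

I handed the job in at about 14.5 s: the cradle handle is upright, and the blue pin is home in the guide plate and released. The last picture showed its collar on the plate and the gripper clear; no verdict came back from the judge.

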